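Seat a collet holder in the bench tightening fixture

TASK

Take the collet holder (the taper holder with the thick collet nut and the two slots in its flange) out of the rack and nest its cone in the conical socket of the tightening fixture. The socket's two drive keys are locked at an unknown angle, so bear down only lightly and turn the holder until its flange slots drop over the keys, then push it firmly but not violently home so that it sits upright and fully down, and let go. Leave the other arbor standing in its place in the rack.

Things in the scene. Friction and masses are not known exactly. Their poses are not given: they have to be found in the camera images.
- collet_holder: Plain steel collet holder, 0.3 to 0.55 kg, loose, standing cone down in either hole of the rack. Origin on its axis in the flange's underside, z up the axis. Below: cone, diameter 40 mm at the flange, 23 at 40 mm down, tip at 42 mm. Flange diameter 56 mm, 0 to 12 mm above the origin; two open slots 13 mm wide, 7 deep, cut right through it at its +x and -x sides. Neck diameter 32 mm up to 22 mm.
- nut (a point): Grip point of the collet holder, on its axis 38 mm above its origin, in the dark round collet nut (diameter 38 mm, 22 to 54 mm above the origin). Grip the nut firmly, at any yaw.
- stub_arbor: The other arbor, in the rack's other hole, to be left alone: the same cone, but a plain flange without slots and a slim stub of diameter 22 mm (12 to 42 mm above the origin). Origin as for the collet holder; loose, 0.3 kg.
- rack: Grey two-place rack, 90 x 200 x 60 mm, fixed. Origin: centre of its underside. The holes, 45 mm wide (loose round the cones), lie 60 mm from the centre towards its +y and -y; flanges rest on its top, 60 mm up.
- fixture: Tightening fixture, fixed: base plate 120 x 120 x 12 mm, round column of diameter 76 mm, on it a dark steel nose of diameter 68 mm with an upright conical socket. Origin: centre of the underside, z up. The nose is braked (slips above 0.8 N m) at an unreported angle. It gives downwards on a spring (starts at about 6 N with the holder's weight, then 8 N per mm, stop at 3 mm), never sideways.
- mouth (a point): Centre of the socket's mouth, on its axis in the nose's top face, 90 mm above the fixture's underside; axes as the fixture's. Bore: 12 degrees to the axis, 39 mm wide at the mouth, matches the holder's cone. Seated with its slots over the keys, the holder has its origin about 2 mm above this point; standing on the keys, about 8 mm. 4 to 12 N suits the search, 15 to 25 N the final push, over 45 N bruises it.
- key_tops (a point): On the socket's axis at the height of the tops of the nose's two upright keys (8 mm above the mouth). Keys: 10 mm wide, opposite each other, 22 to 32 mm from the axis. The line through them lies at an unreported angle, 0.2 to 1.5 rad anticlockwise from above of the fixture's x axis (its brake lever is at +y); the holder's x axis must come onto it, either way round, within about 0.06 rad.

How it is judged (in metres and radians):
On the way, in this order (a step that is already met when the one before it is completed fails the run):
1. the collet holder is lifted clear of the rack (height (world z) of collet_holder above 0.115 m), for 0.1 s.
2. its cone is in the socket, the flange no more than 14 mm above the mouth (horizontal distance between collet_holder and mouth below 0.006 m and z of collet_holder in the frame of mouth below 0.014 m), for 0.05 s.
3. it is fully down and pushed home with more than 12 N between holder and fixture (horizontal distance between collet_holder and mouth below 0.0025 m and z of collet_holder in the frame of mouth below 0.0042 m and contact force between collet_holder and fixture above 12 N), for 0.1 s.
At the end, for the whole second after the job is handed in: The collet holder sits in the socket with its flange slots over the keys: its origin within 2.5 mm of the socket's axis and no more than 4.2 mm above the mouth, upright within 0.05 rad, at rest and let go; the other arbor still stands in its rack hole (horizontal distance between collet_holder and mouth below 0.0025 m and z of collet_holder in the frame of mouth between -0.002 and 0.0042 m and angle between collet_holder's own z axis and vertical below 0.05 rad and linear speed of collet_holder below 0.02 m/s and horizontal distance between stub_arbor and rack below 0.07 m and height (world z) of stub_arbor above 0.055 m); the robot touches nothing.
It fails at once if more than 45 N between the holder and the fixture (contact force between collet_holder and fixture above 45 N).
It fails at once if the other arbor moved more than 15 mm (distance of stub_arbor from where it was at the start of the episode above 0.015 m).
It also fails if it takes over 61 s, if anything falls off the work surface, if the arm or the gripper's body presses on something with over 40 N, if the wrist force passes 120 N, or if a joint passes its speed limit or range.

ROBOT

A 6-joint arm with a two-finger parallel gripper is mounted at the origin on a cart in front of the work surface, level with it; the furniture and walls round the work are solid. World frame = base frame: x ahead of the robot, y to its left, z up, the work surface at z = 0. Lengths are in mm, angles in rad, forces in N, time in s.
With the tool pointing down it reaches from about 275 to 1000 mm from the base axis. Payload 8.4 kg.
Tool frame: the origin (TCP) lies at the very end of the fingers, on their centre line; the grasp point (between the pads) lies 19 mm behind it (r.tcp_to_grasp is the distance from the TCP to the grasp point, in mm); z points along the fingers, y is the line along which they close (so a half turn about z gives the same grasp; the last joint's range is limited). The gripper opens to 85 mm and grips with 20 to 120 N. Pads are 22 mm wide; open, the fingers measure 114 mm over their backs; the gripper's body (76 mm by 85 mm) begins 54 mm behind the grasp point. The pads swing forward as they close: fully open they stand 13 mm farther back than shut.
Start: joints at [-1.348, 0.353, 1.633, -0, 1.155, -0.002], TCP at [139.318, -609.277, 231.281] pointing down, gripper open.
Joint ranges: [-2.63, 2.63], [-0.92, 2.1], [0.06, 2.66], [-1.3, 4.44], [0, 2.69], [-3.02, 3.02]. Speed limits (rad/s): [2.22, 2.22, 2.79, 3.14, 3.14, 3.14].

INTERFACE

Orientations are given as [roll, pitch, yaw] about the fixed x, y, z axes, in that order (R = Rz(yaw) Ry(pitch) Rx(roll)).
In Python, from rig import r gives the robot as it stands. The module is installed in compiled form; this text tells all that it offers.
- The arm moves only by the tool play_rows, never from a script. Its argument "rows" is a list of rows, each an object with "dp": the shift along the tool's x, y, z in units of 40 mm (1.0 is 40 mm), a list of three; "turn": the turn, a rotation vector about the tool's x, y, z in units of 6 degrees (1.0 is 6 degrees), a list of three; "fingers": the closure, from 0 (fully open) to 1 (shut). In form: [{"dp": [tx, ty, tz], "turn": [wx, wy, wz], "fingers": fingers}, ...]. A call has 1 to 5 rows; each row shifts and turns the commanded pose from where the row before left it, along the tool's axes as they then stand; what a row does not reach is not made up. A row lasts 1/12 s, in which the tool goes at most 41.7 mm and 7.16 degrees, less where a joint would pass 70% of its speed; a pose out of reach is approached as far as the arm can. A call is refused whole if a number of a shift passes 1 or a number of a turn 1, either way. A call with a gripper value outside its range is refused whole. The fingers move at their own pace and stop on an object; "force" is the grip in N (left out, the last holds). Time passes only in rows, so rows that do not move let the fingers close. It gives the time, the measured TCP pose, the force, the opening and the grip force at its end, in the units of the state.
- r.sense(): the state, without advancing time (a new reading comes with each control period).
- r.grab_frame(name): name is "side" or "top"; returns a dict with "pixels" (400x640x3 uint8, red, green, blue), "fx", "fy", "cx", "cy" (pixels), "pose" (4x4, takes a point from camera to world coordinates). Camera axes: x right, y down, z forward; pixel columns grow to the right and rows downward; lengths in mm; the calibration is good to about 2 mm. A picture is of the moment at which its call begins. There is no depth.
- r.sign_off(): hands the job in; it is judged then, once.
The state is a dict: "clock": time; "qpos": joint angles; "qvel": joint speeds; "joint_efforts": joint torques, N m; "eef_pos": TCP position; "tcp_rot": TCP orientation; "contact_force": force on the tool from outside, world axes, zero at the start; "wrist_torque": the same for the moment, N m; "opening": opening from 0.0 (shut) to 1.0 (fully open); "grasp_force": force on a finger pad.
Only numpy, scipy, OpenCV 4.12 (cv2) and the standard library are available. Lean on these libraries where they do the work, as an engineer would, in place of code of your own. Each camera call takes 0.05 s, during which the arm holds its last target. There are 200 camera calls.

## Working session

There is one attempt and no reset: what is moved stays moved. The work goes in short steps, Python scripts to look and compute and a tool call to move; the robot and the scene stay as the last step left them, time stands still between calls to the robot, and variables do not carry over. Pictures are saved under pics/ and viewed, at most 10 in all, crops included, and the job is handed in when it is done.

Besides the shell and the picture viewer there is one more tool, called as a command line: name --argument value ..., lists and objects as JSON in quotes. play_rows: Moves the arm, as the interface text tells. Its arguments: {"type":"object","properties":{"rows":{"type":"array"},"force":{"type":"number"}},"required":["rows"]}

```bash
mkdir -p pics; python3 - <<'E'
from rig import r
import cv2,numpy as np,pickle
s=r.sense();print({k:np.round(v,3) for k,v in s.items()},r.tcp_to_grasp)
for n in("top","side"):
    f=r.grab_frame(n);pickle.dump(f,open(n+'.pkl','wb'));cv2.imwrite(f'pics/{n}0.png',f['pixels'][...,::-1]);print(n,f['fx'],f['fy'],f['cx'],f['cy'],np.round(f['pose'],3).tolist())
E
```

```text
{'clock': np.float64(0.0), 'qpos': array([-1.348,  0.354,  1.634,  0.   ,  1.155, -0.002]), 'qvel': array([ 0.003,  0.001,  0.   ,  0.001, -0.002, -0.   ]), 'joint_efforts': array([ 1.0000e-03, -6.0525e+01, -3.4207e+01,  0.0000e+00,  9.0000e-03,
       -0.0000e+00]), 'eef_pos': array([ 139.217, -608.802,  230.562]), 'tcp_rot': array([-3.14 , -0.   ,  0.225]), 'contact_force': array([ 0.192,  1.016, -0.371]), 'wrist_torque': array([-0.032, -0.035,  0.024]), 'grasp_force': np.float64(0.0), 'opening': np.float64(1.0)} 18.700000000000003
top 384.9615899709439 384.9615899709439 317.65371039939066 201.8263200167344 [[0.023, -0.982, 0.188, 358.895], [-1.0, -0.023, 0.004, 34.006], [0.001, -0.188, -0.982, 936.125], [0.0, 0.0, 0.0, 1.0]]
side 364.1740552709953 364.1740552709953 313.9705302940812 199.21434335815053 [[0.978, -0.113, 0.178, 372.129], [-0.21, -0.564, 0.798, -657.497], [0.01, -0.818, -0.575, 605.499], [0.0, 0.0, 0.0, 1.0]]
```

View pics/top0.png

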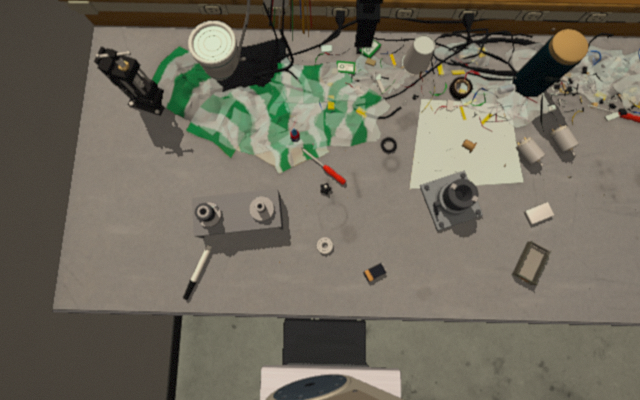

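View pics/side0.png

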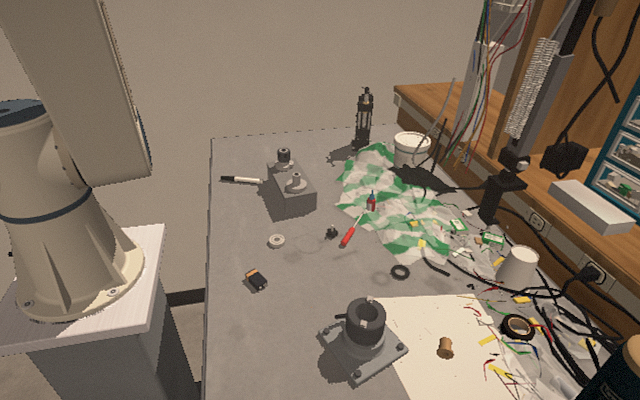

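Top view: collet holder with the dark nut at about (207,212), stub at (262,207), fixture nose at (458,195). Side view: nut at (284,155), fixture mouth at about (367,308). I'll make one enlarged montage to pick points exactly.

```bash
python3 - <<'E'
import cv2,numpy as np,pickle
t=pickle.load(open('top.pkl','rb'))['pixels'];s=pickle.load(open('side.pkl','rb'))['pixels']
# (img,x0,y0) each 80x60 at x5 -> 400x300
C=[(t,180,180),(t,420,165),(s,255,140),(s,327,280)]
P=[]
for im,x,y in C:
    p=cv2.resize(im[y:y+60,x:x+80],None,fx=5,fy=5,interpolation=cv2.INTER_CUBIC)
    p=cv2.convertScaleAbs(p,alpha=1.5)
    for k in range(0,80,10):cv2.line(p,(k*5,0),(k*5,6),(255,0,0));cv2.putText(p,str(x+k),(k*5,14),0,.3,(255,255,0))
    for k in range(10,60,10):cv2.line(p,(0,k*5),(6,k*5),(255,0,0));cv2.putText(p,str(y+k),(8,k*5+3),0,.3,(255,255,0))
    P.append(p)
cv2.imwrite('pics/m.png',np.vstack([np.hstack(P[:2]),np.hstack(P[2:])])[...,::-1])
E
```

```text
(no output)
```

View pics/m.png

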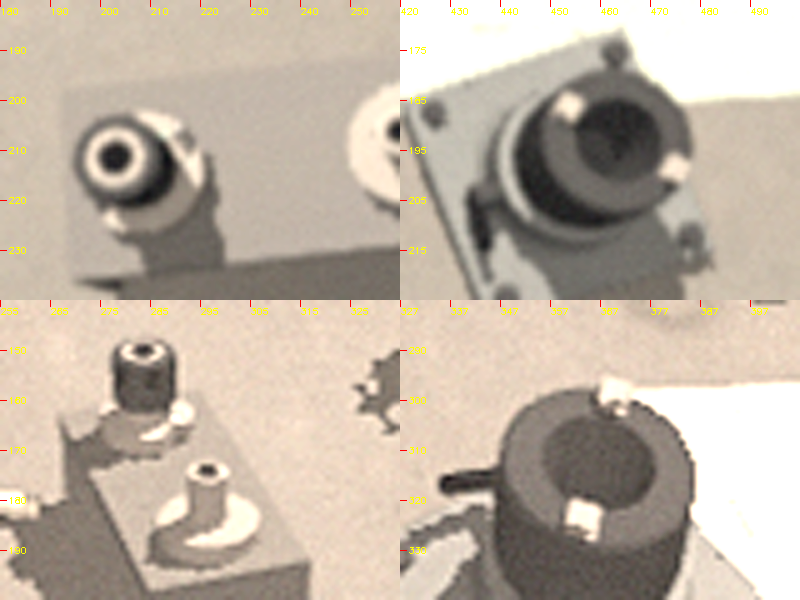

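The crops show the nut's top ring centred near (202.7,211), and the nose bore near (463.2,192.6). The bright keys are at about (453.5,185.5) and (474.6,198.2) in the top view, and (369,298) and (363,323.5) in the side view. Next I'll refine these and cast rays.

```bash
cat > h.py <<'E'
import cv2,numpy as np,pickle
def ray(f,u,v):
    P=np.array(f['pose']);d=P[:3,:3]@[(u-f['cx'])/f['fx'],(v-f['cy'])/f['fy'],1];return P[:3,3],d
def plane(f,u,v,z):
    o,d=ray(f,u,v);return o+d*(z-o[2])/d[2]
def proj(f,p):
    P=np.array(f['pose']);c=P[:3,:3].T@(np.array(p)-P[:3,3]);return f['cx']+f['fx']*c[0]/c[2],f['cy']+f['fy']*c[1]/c[2]
def tri(a,b):
    (o,d),(p,e)=a,b;s=np.linalg.lstsq(np.c_[d,-e],p-o,rcond=None)[0];A=o+s[0]*d;B=p+s[1]*e;return (A+B)/2,np.linalg.norm(A-B)
def blobs(f,x0,y0,x1,y1,lo,hi=256,amin=4):
    g=cv2.cvtColor(f['pixels'],cv2.COLOR_RGB2GRAY)[y0:y1,x0:x1];m=((g>=lo)&(g<hi)).astype(np.uint8)
    n,l,st,c=cv2.connectedComponentsWithStats(m);return [(int(st[i,4]),(c[i]+[x0,y0]).round(1).tolist()) for i in range(1,n) if st[i,4]>=amin]
E
python3 - <<'E'
from h import *
t=pickle.load(open('top.pkl','rb'));s=pickle.load(open('side.pkl','rb'))
print('keys top',blobs(t,449,180,478,204,120));print('keys side',blobs(s,355,293,376,330,120))
print('bore top',blobs(t,452,182,474,202,0,50,30));print('bore side',blobs(s,354,300,380,322,0,70,30))
print('nut hole top',blobs(t,197,206,209,217,0,60)); print('nut hole side',blobs(s,279,147,290,152,0,60))
for n,a,z in [('nut',(202.7,211),114),('stub',(262,207),102),('mouth',(463.2,192.6),90),('k1',(453.5,185.5),98),('k2',(474.6,198.2),98)]:print(n,plane(t,*a,z).round(1))
for n,a,z in [('nut',(283.3,149.7),114),('mouth',(366.5,312),90),('k1',(369.3,298),98),('k2',(363.5,322.5),98)]:print('side',n,plane(s,*a,z).round(1))
# base-plate corners in top: left & top corners for frame angle
E
```

```text
keys top [(11, [450.3, 180.9]), (36, [474.3, 182.0]), (19, [453.4, 185.8]), (28, [475.1, 198.9])]
keys side [(132, [366.1, 295.9]), (40, [363.5, 323.1])]
bore top [(199, [463.1, 192.0])]
bore side [(311, [366.8, 312.0])]
nut hole top [(22, [202.7, 211.0])]
nut hole side [(4, [283.5, 149.5])]
nut [490.1 285.3 114. ]
stub [504.  159.2 102. ]
mouth [ 549.5 -289.6   90. ]
k1 [ 563.5 -265.6   98. ]
k2 [ 535.6 -311.2   98. ]
side nut [489.  285.9 114. ]
side mouth [ 548.9 -287.8   90. ]
side k1 [ 560.6 -266.3   98. ]
side k2 [ 534.6 -312.3   98. ]
```

play_rows --rows '[{"dp":[0.54,-0.79,0],"turn":[0,0,0],"fingers":0},{"dp":[0.54,-0.79,0],"turn":[0,0,0],"fingers":0},{"dp":[0.54,-0.79,0],"turn":[0,0,0],"fingers":0},{"dp":[0.54,-0.79,0],"turn":[0,0,0],"fingers":0},{"dp":[0.54,-0.79,0],"turn":[0,0,0],"fingers":0}]'

```text
clock: 0.52
eef_pos: [209.5, -429.3, 230.9]
tcp_rot: [-3.141, 0.0, 0.224]
contact_force: [0.1, 0.2, -0.9]
opening: 1.002
grasp_force: 0.0
```

play_rows --rows '[{"dp":[0.54,-0.79,0],"turn":[0,0,0],"fingers":0},{"dp":[0.54,-0.79,0],"turn":[0,0,0],"fingers":0},{"dp":[0.54,-0.79,0],"turn":[0,0,0],"fingers":0},{"dp":[0.54,-0.79,0],"turn":[0,0,0],"fingers":0},{"dp":[0.54,-0.79,0],"turn":[0,0,0],"fingers":0}]'

```text
clock: 0.93
eef_pos: [279.4, -251.3, 231.2]
tcp_rot: [-3.142, -0.0, 0.224]
contact_force: [1.0, -1.4, 0.1]
opening: 0.999
grasp_force: 0.0
```

play_rows --rows '[{"dp":[0.54,-0.79,0],"turn":[0,0,0],"fingers":0},{"dp":[0.54,-0.79,0],"turn":[0,0,0],"fingers":0},{"dp":[0.54,-0.79,0],"turn":[0,0,0],"fingers":0},{"dp":[0.54,-0.79,0],"turn":[0,0,0],"fingers":0},{"dp":[0.54,-0.79,0],"turn":[0,0,0],"fingers":0}]'

```text
clock: 1.35
eef_pos: [349.5, -73.1, 231.4]
tcp_rot: [3.141, -0.0, 0.225]
contact_force: [0.5, -0.9, 0.2]
opening: 1.003
grasp_force: 0.0
```

play_rows --rows '[{"dp":[0.54,-0.79,0],"turn":[0,0,0],"fingers":0},{"dp":[0.54,-0.79,0],"turn":[0,0,0],"fingers":0},{"dp":[0.54,-0.79,0],"turn":[0,0,0],"fingers":0},{"dp":[0.54,-0.79,0],"turn":[0,0,0],"fingers":0},{"dp":[0.54,-0.79,0],"turn":[0,0,0],"fingers":0}]'

```text
clock: 1.77
eef_pos: [419.6, 105.2, 231.2]
tcp_rot: [3.141, -0.0, 0.225]
contact_force: [1.0, -0.7, -0.0]
opening: 1.006
grasp_force: 0.0
```

play_rows --rows '[{"dp":[0.54,-0.79,0],"turn":[0,0,0],"fingers":0},{"dp":[0.54,-0.79,0],"turn":[0,0,0],"fingers":0},{"dp":[0.54,-0.79,0],"turn":[0,0,0],"fingers":0},{"dp":[0.4,-0.6,0],"turn":[0,0,0],"fingers":0},{"dp":[0,0,0],"turn":[0,0,0],"fingers":0}]'

```text
clock: 2.18
eef_pos: [473.6, 241.5, 231.1]
tcp_rot: [-3.14, -0.002, 0.227]
contact_force: [0.2, -0.5, -0.0]
opening: 1.001
grasp_force: 0.0
```

play_rows --rows '[{"dp":[0.32,-0.49,0],"turn":[0,0,0],"fingers":0},{"dp":[0.32,-0.49,0],"turn":[0,0,0],"fingers":0},{"dp":[0,0,0.6],"turn":[0,0,0],"fingers":0},{"dp":[0,0,0.7],"turn":[0,0,0],"fingers":0},{"dp":[0,0,0],"turn":[0,0,0],"fingers":0}]'

```text
clock: 2.6
eef_pos: [485.1, 279.2, 174.6]
tcp_rot: [3.139, 0.008, 0.225]
contact_force: [-1.7, -0.8, -1.3]
opening: 1.004
grasp_force: 0.0
```

```bash
python3 - <<'E'
from rig import r
from h import *
s=r.sense();print(s['eef_pos'],s['qpos'])
P=[]
for n,x,y in(("top",160,160),("side",235,100)):
    f=r.grab_frame(n);P.append(cv2.resize(f['pixels'][y:y+100,x:x+100],None,fx=4,fy=4,interpolation=cv2.INTER_CUBIC))
cv2.imwrite('pics/g.png',np.hstack(P)[...,::-1])
E
```

```text
[485.07014709 279.21745235 174.56519793] [ 5.19681133e-01  3.18781807e-01  1.82261908e+00 -1.13818002e-04
  1.00821617e+00  1.86520853e+00]
```

View pics/g.png

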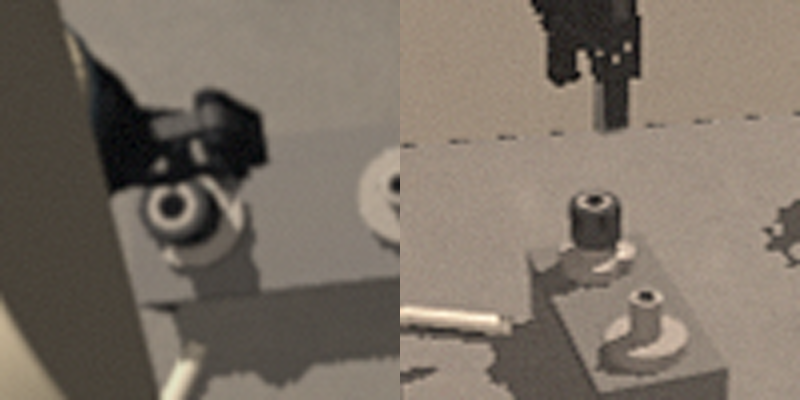

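The gripper hangs above the holder, fingers clear on both sides; the nut is undisturbed.

play_rows --rows '[{"dp":[0,0,0.3],"turn":[0,0,0],"fingers":0},{"dp":[0,0,0],"turn":[0,0,0],"fingers":0},{"dp":[0,0,0],"turn":[0,0,0],"fingers":0}]'

```text
clock: 2.95
eef_pos: [488.2, 280.7, 167.7]
tcp_rot: [-3.142, -0.0, 0.224]
contact_force: [-0.0, -0.6, 0.4]
opening: 0.998
grasp_force: 0.0
```

play_rows --rows '[{"dp":[0.06,-0.11,0.4],"turn":[0,0,0],"fingers":0},{"dp":[0,0,0.5],"turn":[0,0,0],"fingers":0},{"dp":[0,0,0.5],"turn":[0,0,0],"fingers":0},{"dp":[0,0,0],"turn":[0,0,0],"fingers":0},{"dp":[0,0,0],"turn":[0,0,0],"fingers":0}]'

```text
clock: 3.37
eef_pos: [489.2, 285.4, 111.4]
tcp_rot: [3.141, 0.001, 0.225]
contact_force: [0.1, 0.3, -0.3]
opening: 0.999
grasp_force: 0.0
```

play_rows --rows '[{"dp":[0,0,0.42],"turn":[0,0,0],"fingers":0},{"dp":[0,0,0.42],"turn":[0,0,0],"fingers":0},{"dp":[0,0,0],"turn":[0,0,0],"fingers":0},{"dp":[0,0,0],"turn":[0,0,0],"fingers":0}]'

```text
clock: 3.7
eef_pos: [489.7, 285.8, 78.7]
tcp_rot: [-3.142, -0.0, 0.225]
contact_force: [0.6, -0.6, 0.5]
opening: 0.999
grasp_force: 0.0
```

play_rows --rows '[{"dp":[0,0,0],"turn":[0,0,0],"fingers":1},{"dp":[0,0,0],"turn":[0,0,0],"fingers":1},{"dp":[0,0,0],"turn":[0,0,0],"fingers":1},{"dp":[0,0,0],"turn":[0,0,0],"fingers":1},{"dp":[0,0,0],"turn":[0,0,0],"fingers":1}]' --force 80

```text
clock: 4.12
eef_pos: [489.9, 286.0, 78.8]
tcp_rot: [-3.141, -0.001, 0.225]
contact_force: [-1.8, -1.5, 7.8]
opening: 0.428
grasp_force: 79.1
```

play_rows --rows '[{"dp":[0,0,0],"turn":[0,0,0],"fingers":1},{"dp":[0,0,0],"turn":[0,0,0],"fingers":1},{"dp":[0,0,0],"turn":[0,0,0],"fingers":1},{"dp":[0,0,0],"turn":[0,0,0],"fingers":1}]'

```text
clock: 4.45
eef_pos: [489.9, 286.0, 78.8]
tcp_rot: [-3.141, -0.001, 0.225]
contact_force: [-1.4, -0.0, 8.9]
opening: 0.426
grasp_force: 79.1
```

play_rows --rows '[{"dp":[0,0,-0.3],"turn":[0,0,0],"fingers":1},{"dp":[0,0,-0.6],"turn":[0,0,0],"fingers":1},{"dp":[0,0,-0.8],"turn":[0,0,0],"fingers":1},{"dp":[0,0,-0.8],"turn":[0,0,0],"fingers":1},{"dp":[0,0,-0.5],"turn":[0,0,0],"fingers":1}]'

```text
clock: 4.87
eef_pos: [489.9, 286.0, 201.2]
tcp_rot: [-3.141, -0.002, 0.225]
contact_force: [1.3, 0.6, -2.7]
opening: 0.424
grasp_force: 80.5
```

play_rows --rows '[{"dp":[0,0,0],"turn":[0,0,0],"fingers":1},{"dp":[0,0,0],"turn":[0,0,0],"fingers":1}]'

```text
clock: 5.03
eef_pos: [489.7, 285.8, 198.6]
tcp_rot: [-3.141, -0.002, 0.225]
contact_force: [-1.0, 0.7, -4.8]
opening: 0.428
grasp_force: 80.5
```

play_rows --rows '[{"dp":[-0.06,0.5,0],"turn":[0,0,0],"fingers":1},{"dp":[-0.12,0.95,0],"turn":[0,0,0],"fingers":1},{"dp":[-0.12,0.95,0],"turn":[0,0,0],"fingers":1},{"dp":[-0.12,0.95,0],"turn":[0,0,0],"fingers":1},{"dp":[-0.12,0.95,0],"turn":[0,0,0],"fingers":1}]'

```text
clock: 5.45
eef_pos: [505.0, 111.4, 195.5]
tcp_rot: [3.142, 0.004, 0.226]
contact_force: [1.2, -0.6, -4.0]
opening: 0.426
grasp_force: 81.1
```

play_rows --rows '[{"dp":[-0.12,0.95,0],"turn":[0,0,0],"fingers":1},{"dp":[-0.12,0.95,0],"turn":[0,0,0],"fingers":1},{"dp":[-0.12,0.95,0],"turn":[0,0,0],"fingers":1},{"dp":[-0.12,0.95,0],"turn":[0,0,0],"fingers":1},{"dp":[-0.12,0.95,0],"turn":[0,0,0],"fingers":1}]'

```text
clock: 5.87
eef_pos: [524.0, -79.0, 195.5]
tcp_rot: [-3.14, 0.003, 0.225]
contact_force: [2.2, 0.6, -3.4]
opening: 0.425
grasp_force: 81.1
```

play_rows --rows '[{"dp":[-0.12,0.95,0],"turn":[0,0,0],"fingers":1},{"dp":[-0.12,0.95,0],"turn":[0,0,0],"fingers":1},{"dp":[-0.12,0.95,0],"turn":[0,0,0],"fingers":1},{"dp":[0,0,0],"turn":[0,0,0],"fingers":1},{"dp":[0,0,0],"turn":[0,0,0],"fingers":1}]'

```text
clock: 6.28
eef_pos: [535.6, -193.2, 195.3]
tcp_rot: [-3.14, 0.003, 0.221]
contact_force: [-0.2, -0.0, -4.8]
opening: 0.426
grasp_force: 81.8
```

```bash
python3 - <<'E'
from rig import r
from h import *
s=r.sense();print(s['eef_pos'],s['qpos'],s['tcp_rot'])
f=r.grab_frame("side");p=np.array(s['eef_pos'])-[0,0,18.8]
u,v=map(int,proj(f,p));print(u,v);x,y=max(u-50,0),max(v-40,0)
pickle.dump((f,x,y,p),open('hold.pkl','wb'))
cv2.imwrite('pics/h.png',cv2.convertScaleAbs(cv2.resize(f['pixels'][y:y+75,x:x+100],None,fx=8,fy=8,interpolation=cv2.INTER_CUBIC),alpha=1.5)[...,::-1]);print(x,y)
E
```

```text
[ 535.59105527 -193.23530208  195.30146134] [-3.48866844e-01  3.06959660e-01  1.78676772e+00 -4.08957168e-05
  1.05166341e+00  1.00050518e+00] [-3.13957195  0.00321618  0.22144791]
346 238
296 198
```

View pics/h.png

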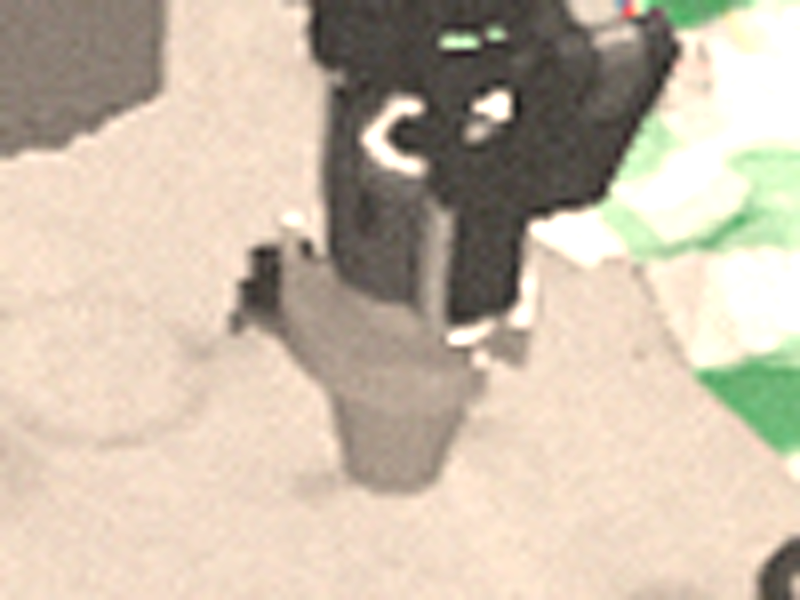

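The side view shows the holder held upright in the gripper, cone tip at about crop (390,485). The flange spans crop x 280–490 with an unclear notch at each end. I'll rectify the flange-top plane in the earlier and current views to read the slot angle.

```bash
python3 - <<'E'
from h import *
t=pickle.load(open('top.pkl','rb'));s=pickle.load(open('side.pkl','rb'));hf,_,_,p=pickle.load(open('hold.pkl','rb'))
def rect(f,c,z):
    g=np.arange(-40,40,.2)+.1;X,Y=np.meshgrid(c[0]+g,c[1]-g)
    P=np.array(f['pose']);W=np.stack([X,Y,np.full_like(X,z)],-1)-P[:3,3];C=W@P[:3,:3]
    im=cv2.remap(f['pixels'],(f['cx']+f['fx']*C[...,0]/C[...,2]).astype(np.float32),(f['cy']+f['fy']*C[...,1]/C[...,2]).astype(np.float32),cv2.INTER_CUBIC)
    im=cv2.convertScaleAbs(im,alpha=1.5)
    for a in range(0,360,30):
        e=np.array([np.cos(np.radians(a)),-np.sin(np.radians(a))]);q=(200+e*185).astype(int);cv2.putText(im,str(a),tuple(map(int,q-[10,0])),0,.35,(255,0,0))
    cv2.circle(im,(200,200),140,(0,255,255),1);return im
c=(489.8,285.8)
cv2.imwrite('pics/r.png',np.hstack([rect(t,c,72),rect(s,c,72)])[...,::-1])
E
```

```text
(no output)
```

View pics/r.png

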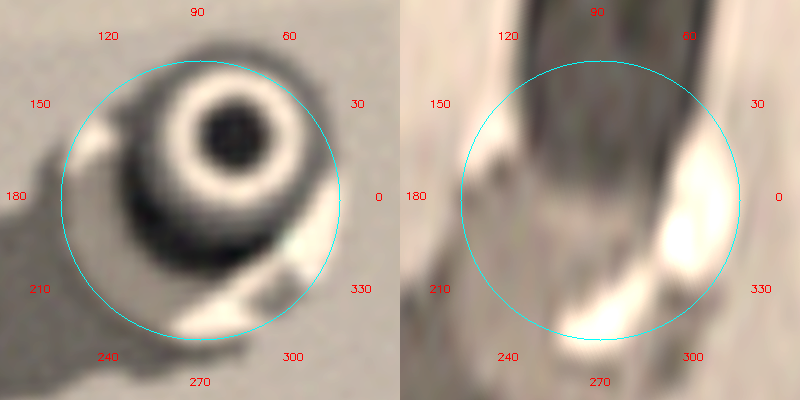

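Both rectified views agree: a slot sits at about −51° (i.e. 129°) with tool yaw 0.225, and the keys are at about 59.3°. So the holder needs to turn about 70° clockwise from above, which is +70° about tool z.

play_rows --rows '[{"dp":[-0.07,0.8,0],"turn":[0,0,0],"fingers":1},{"dp":[-0.07,0.8,0],"turn":[0,0,0],"fingers":1},{"dp":[-0.06,0.8,0],"turn":[0,0,0],"fingers":1},{"dp":[0,0,0],"turn":[0,0,1],"fingers":1},{"dp":[0,0,0],"turn":[0,0,1],"fingers":1}]'

```text
clock: 6.75
eef_pos: [550.2, -286.9, 196.2]
tcp_rot: [-3.14, 0.002, 0.011]
contact_force: [0.2, 0.8, -3.2]
opening: 0.425
grasp_force: 82.5
```

play_rows --rows '[{"dp":[0,0,0],"turn":[0,0,1],"fingers":1},{"dp":[0,0,0],"turn":[0,0,1],"fingers":1},{"dp":[0,0,0],"turn":[0,0,1],"fingers":1},{"dp":[0,0,0],"turn":[0,0,1],"fingers":1},{"dp":[0,0,0],"turn":[0,0,1],"fingers":1}]'

```text
clock: 7.17
eef_pos: [550.1, -284.9, 196.3]
tcp_rot: [-3.141, 0.003, -0.512]
contact_force: [-0.4, 0.7, -3.8]
opening: 0.426
grasp_force: 82.6
```

play_rows --rows '[{"dp":[0,0,0],"turn":[0,0,1],"fingers":1},{"dp":[0,0,0],"turn":[0,0,1],"fingers":1},{"dp":[0,0,0],"turn":[0,0,1],"fingers":1},{"dp":[0,0,0],"turn":[0,0,0],"fingers":1},{"dp":[0,0,0],"turn":[0,0,0],"fingers":1}]'

```text
clock: 7.58
eef_pos: [550.3, -285.5, 196.7]
tcp_rot: [3.141, 0.002, -0.818]
contact_force: [-0.2, -0.1, -4.1]
opening: 0.425
grasp_force: 82.7
```

```bash
python3 - <<'E'
from rig import r
from h import *
s=r.sense();print(s['eef_pos'],s['qpos'][5],s['tcp_rot'],s['contact_force'])
P=[]
m=np.array(s['eef_pos'])-[0,0,40]
for n in("top","side"):
    f=r.grab_frame(n);pickle.dump(f,open(n+'2.pkl','wb'));u,v=map(int,proj(f,m));x,y=u-40,min(v-40,320)
    P.append(cv2.resize(f['pixels'][y:y+80,x:x+80],None,fx=5,fy=5,interpolation=cv2.INTER_CUBIC));print(n,x,y)
cv2.imwrite('pics/f.png',cv2.convertScaleAbs(np.hstack(P),alpha=1.5)[...,::-1])
E
```

```text
[ 550.28979994 -285.4934079   196.71682941] 1.9072814311613957 [ 3.14116382e+00  1.93789352e-03 -8.17737452e-01] [-0.15879121 -0.07396455 -4.08833618]
top 433 145
side 330 244
```

View pics/f.png

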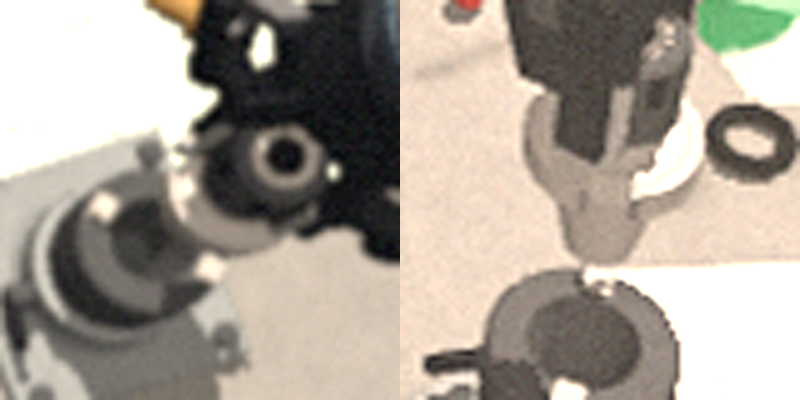

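```bash
python3 - <<'E'
from h import *
t=pickle.load(open('top2.pkl','rb'));s=pickle.load(open('side2.pkl','rb'))
print(blobs(t,483,170,496,182,0,60)); print(plane(t,489.6,175.6,232))
# cone tip bottom centre in side crop (600,262-ish): tip radius 11
print(plane(s,330+(200)/5-.4,244+252/5-.4,136))
E
```

```text
[(11, [485.6, 170.4]), (7, [494.0, 170.6]), (50, [489.8, 175.8]), (6, [483.7, 180.3])]
[ 551.58010515 -286.66609886  232.        ]
[ 549.7185753 -287.8821545  136.       ]
```

play_rows --rows '[{"dp":[0.04,0.08,0],"turn":[0,0,0.85],"fingers":1},{"dp":[0,0,0],"turn":[0,0,0.85],"fingers":1},{"dp":[0,0,0.6],"turn":[0,0,0],"fingers":1},{"dp":[0,0,0],"turn":[0,0,0],"fingers":1},{"dp":[0,0,0],"turn":[0,0,0],"fingers":1}]'

```text
clock: 8.1
eef_pos: [548.3, -289.6, 172.5]
tcp_rot: [3.14, 0.003, -0.998]
contact_force: [0.7, -0.2, -4.2]
opening: 0.429
grasp_force: 82.7
```

play_rows --rows '[{"dp":[-0.03,-0.03,0.4],"turn":[0,0,0],"fingers":1},{"dp":[0,0,0.4],"turn":[0,0,0],"fingers":1},{"dp":[0,0,0.1],"turn":[0,0,0],"fingers":1},{"dp":[0,0,0],"turn":[0,0,0],"fingers":1},{"dp":[0,0,0],"turn":[0,0,0],"fingers":1}]'

```text
clock: 8.52
eef_pos: [550.1, -288.9, 138.5]
tcp_rot: [-3.141, -0.0, -1.0]
contact_force: [0.3, 0.0, -3.9]
opening: 0.426
grasp_force: 82.7
```

play_rows --rows '[{"dp":[0,0,0.1],"turn":[0,0,0],"fingers":1},{"dp":[0,0,0.1],"turn":[0,0,0],"fingers":1},{"dp":[0,0,0],"turn":[0,0,0],"fingers":1},{"dp":[0,0,0],"turn":[0,0,0],"fingers":1}]'

```text
clock: 8.85
eef_pos: [549.7, -288.7, 129.7]
tcp_rot: [3.141, 0.0, -1.0]
contact_force: [0.4, -0.1, -4.4]
opening: 0.427
grasp_force: 82.7
```

play_rows --rows '[{"dp":[0,0,0.08],"turn":[0,0,0],"fingers":1},{"dp":[0,0,0.08],"turn":[0,0,0],"fingers":1},{"dp":[0,0,0],"turn":[0,0,0],"fingers":1},{"dp":[0,0,0],"turn":[0,0,0],"fingers":1}]'

```text
clock: 9.18
eef_pos: [549.6, -288.7, 123.0]
tcp_rot: [3.141, 0.001, -1.0]
contact_force: [-0.5, 0.5, -3.4]
opening: 0.423
grasp_force: 82.7
```

play_rows --rows '[{"dp":[0,0,0.05],"turn":[0,0,0],"fingers":1},{"dp":[0,0,0.03],"turn":[0,0,0],"fingers":1},{"dp":[0,0,0],"turn":[0,0,0],"fingers":1},{"dp":[0,0,0],"turn":[0,0,0],"fingers":1}]'

```text
clock: 9.52
eef_pos: [549.7, -288.7, 120.0]
tcp_rot: [3.142, 0.0, -1.0]
contact_force: [-0.5, 0.1, -4.3]
opening: 0.429
grasp_force: 82.7
```

play_rows --rows '[{"dp":[0,0,0.04],"turn":[0,0,0],"fingers":1},{"dp":[0,0,0],"turn":[0,0,0],"fingers":1},{"dp":[0,0,0],"turn":[0,0,0],"fingers":1}]'

```text
clock: 9.77
eef_pos: [549.7, -288.7, 118.4]
tcp_rot: [3.142, 0.0, -1.0]
contact_force: [-0.9, 0.0, -4.7]
opening: 0.425
grasp_force: 82.7
```

play_rows --rows '[{"dp":[0,0,0.04],"turn":[0,0,0],"fingers":1},{"dp":[0,0,0],"turn":[0,0,0],"fingers":1},{"dp":[0,0,0],"turn":[0,0,0],"fingers":1}]'

```text
clock: 10.02
eef_pos: [549.7, -288.7, 116.8]
tcp_rot: [3.141, 0.0, -1.0]
contact_force: [0.2, -0.6, -4.2]
opening: 0.425
grasp_force: 82.7
```

No contact yet at the nominal standing-on-keys height, so I'll continue in 1 mm steps.

play_rows --rows '[{"dp":[0,0,0.03],"turn":[0,0,0],"fingers":1},{"dp":[0,0,0],"turn":[0,0,0],"fingers":1},{"dp":[0,0,0],"turn":[0,0,0],"fingers":1}]'

```text
clock: 10.27
eef_pos: [549.7, -288.7, 115.6]
tcp_rot: [3.142, 0.0, -1.0]
contact_force: [0.5, -1.3, -4.5]
opening: 0.433
grasp_force: 82.7
```

play_rows --rows '[{"dp":[0,0,0.03],"turn":[0,0,0],"fingers":1},{"dp":[0,0,0],"turn":[0,0,0],"fingers":1},{"dp":[0,0,0],"turn":[0,0,0],"fingers":1}]'

```text
clock: 10.52
eef_pos: [549.5, -288.7, 114.3]
tcp_rot: [3.141, 0.0, -1.0]
contact_force: [-1.0, 1.2, -4.6]
opening: 0.426
grasp_force: 82.7
```

play_rows --rows '[{"dp":[0,0,0.03],"turn":[0,0,0],"fingers":1},{"dp":[0,0,0],"turn":[0,0,0],"fingers":1},{"dp":[0,0,0],"turn":[0,0,0],"fingers":1}]'

```text
clock: 10.77
eef_pos: [549.4, -288.7, 113.1]
tcp_rot: [3.141, 0.001, -1.0]
contact_force: [-2.4, -0.6, -3.6]
opening: 0.425
grasp_force: 82.7
```

play_rows --rows '[{"dp":[0,0,0.03],"turn":[0,0,0],"fingers":1},{"dp":[0,0,0],"turn":[0,0,0],"fingers":1},{"dp":[0,0,0],"turn":[0,0,0],"fingers":1}]'

```text
clock: 11.02
eef_pos: [549.2, -288.8, 112.0]
tcp_rot: [3.141, 0.001, -1.0]
contact_force: [-5.3, -1.0, -1.0]
opening: 0.425
grasp_force: 83.0
```

play_rows --rows '[{"dp":[-0.01,0.02,0],"turn":[0,0,0],"fingers":1},{"dp":[0,0,0],"turn":[0,0,0],"fingers":1},{"dp":[0,0,0],"turn":[0,0,0],"fingers":1}]'

```text
clock: 11.27
eef_pos: [549.1, -288.9, 112.0]
tcp_rot: [-3.141, -0.0, -1.0]
contact_force: [-2.2, 0.8, -2.8]
opening: 0.424
grasp_force: 83.0
```

play_rows --rows '[{"dp":[0,0,0.02],"turn":[0,0,0],"fingers":1},{"dp":[0,0,0],"turn":[0,0,0],"fingers":1},{"dp":[0,0,0],"turn":[0,0,0],"fingers":1}]'

```text
clock: 11.52
eef_pos: [548.9, -288.8, 111.2]
tcp_rot: [-3.142, 0.0, -1.0]
contact_force: [-2.2, -0.0, -2.9]
opening: 0.427
grasp_force: 83.0
```

play_rows --rows '[{"dp":[-0.005,0.01,0.02],"turn":[0,0,0],"fingers":1},{"dp":[0,0,0],"turn":[0,0,0],"fingers":1},{"dp":[0,0,0],"turn":[0,0,0],"fingers":1}]'

```text
clock: 11.77
eef_pos: [548.7, -288.9, 110.6]
tcp_rot: [-3.141, -0.0, -1.0]
contact_force: [-1.5, 1.0, -2.3]
opening: 0.424
grasp_force: 83.0
```

play_rows --rows '[{"dp":[0,0,0.02],"turn":[0,0,0],"fingers":1},{"dp":[0,0,0],"turn":[0,0,0],"fingers":1},{"dp":[0,0,0],"turn":[0,0,0],"fingers":1}]'

```text
clock: 12.02
eef_pos: [548.7, -288.9, 110.2]
tcp_rot: [-3.141, -0.0, -1.0]
contact_force: [-2.2, 1.6, 4.7]
opening: 0.426
grasp_force: 83.2
```

play_rows --rows '[{"dp":[0,0,0.02],"turn":[0,0,0],"fingers":1},{"dp":[0,0,0],"turn":[0,0,0],"fingers":1},{"dp":[0,0,0],"turn":[0,0,0],"fingers":1}]'

```text
clock: 12.27
eef_pos: [548.8, -289.0, 109.7]
tcp_rot: [-3.141, -0.001, -1.0]
contact_force: [-3.9, 2.9, 8.6]
opening: 0.424
grasp_force: 83.6
```

play_rows --rows '[{"dp":[0,0,0.015],"turn":[0,0,0],"fingers":1},{"dp":[0,0,0],"turn":[0,0,0],"fingers":1},{"dp":[0,0,0],"turn":[0,0,0],"fingers":1}]'

```text
clock: 12.52
eef_pos: [548.8, -289.0, 109.4]
tcp_rot: [-3.141, -0.001, -1.001]
contact_force: [-4.1, 3.0, 11.0]
opening: 0.424
grasp_force: 83.9
```

play_rows --rows '[{"dp":[-0.015,0.005,0.02],"turn":[0,0,0],"fingers":1},{"dp":[0,0,0.01],"turn":[0,0,0],"fingers":1},{"dp":[0,0,0],"turn":[0,0,0],"fingers":1},{"dp":[0,0,0],"turn":[0,0,0],"fingers":1},{"dp":[0,0,0],"turn":[0,0,0],"fingers":1}]'

```text
clock: 12.93
eef_pos: [548.8, -289.0, 108.8]
tcp_rot: [-3.141, -0.002, -1.0]
contact_force: [-3.3, 3.0, 14.4]
opening: 0.425
grasp_force: 84.4
```

play_rows --rows '[{"dp":[0,0,0],"turn":[0,0,0],"fingers":1},{"dp":[0,0,-0.02],"turn":[0,0,0],"fingers":1},{"dp":[0,0,-0.02],"turn":[0,0,0],"fingers":1},{"dp":[0,0,0],"turn":[0,0,0],"fingers":1},{"dp":[0,0,0],"turn":[0,0,0],"fingers":1}]'

```text
clock: 13.35
eef_pos: [548.7, -288.9, 109.7]
tcp_rot: [-3.141, -0.002, -1.0]
contact_force: [-3.2, 1.6, 7.3]
opening: 0.423
grasp_force: 84.4
```

play_rows --rows '[{"dp":[0,0,0],"turn":[0,0,0],"fingers":0.7},{"dp":[0,0,0],"turn":[0,0,0],"fingers":0.4},{"dp":[0,0,0],"turn":[0,0,0],"fingers":0},{"dp":[0,0,0],"turn":[0,0,0],"fingers":0},{"dp":[0,0,0],"turn":[0,0,0],"fingers":0}]'

```text
clock: 13.77
eef_pos: [548.1, -288.6, 108.6]
tcp_rot: [-3.141, -0.0, -1.0]
contact_force: [0.5, -0.9, -0.0]
opening: 0.962
grasp_force: 0.0
```

play_rows --rows '[{"dp":[0,0,0],"turn":[0,0,0],"fingers":0},{"dp":[0,0,0],"turn":[0,0,0],"fingers":0},{"dp":[0,0,0],"turn":[0,0,0],"fingers":0}]'

```text
clock: 14.02
eef_pos: [548.0, -288.5, 108.6]
tcp_rot: [3.142, 0.0, -1.0]
contact_force: [0.1, 0.7, 0.5]
opening: 1.005
grasp_force: 0.0
```

play_rows --rows '[{"dp":[0,0,-0.3],"turn":[0,0,0],"fingers":0},{"dp":[0,0,-0.6],"turn":[0,0,0],"fingers":0},{"dp":[0,0,-0.9],"turn":[0,0,0],"fingers":0},{"dp":[0,0,-0.9],"turn":[0,0,0],"fingers":0},{"dp":[0,0,-0.5],"turn":[0,0,0],"fingers":0}]'

```text
clock: 14.43
eef_pos: [549.2, -289.2, 241.8]
tcp_rot: [-3.139, -0.004, -1.0]
contact_force: [0.9, 0.1, 0.2]
opening: 0.998
grasp_force: 0.0
```

play_rows --rows '[{"dp":[-0.8,0,0],"turn":[0,0,0],"fingers":0},{"dp":[-0.8,0,0],"turn":[0,0,0],"fingers":0},{"dp":[-0.8,0,0],"turn":[0,0,0],"fingers":0},{"dp":[0,0,0],"turn":[0,0,0],"fingers":0},{"dp":[0,0,0],"turn":[0,0,0],"fingers":0}]'

```text
clock: 14.85
eef_pos: [495.6, -206.7, 237.9]
tcp_rot: [-3.141, -0.001, -0.999]
contact_force: [0.3, 0.0, 0.4]
opening: 1.0
grasp_force: 0.0
```

```bash
python3 - <<'E'
from rig import r
from h import *
P=[]
for n,x,y in(("top",410,145),("side",317,250)):
    f=r.grab_frame(n);pickle.dump(f,open(n+'3.pkl','wb'));P.append(cv2.resize(f['pixels'][y:y+100,x:x+100],None,fx=4,fy=4,interpolation=cv2.INTER_CUBIC))
    print(n,np.round(proj(f,(549,-288.8,146)),1))
cv2.imwrite('pics/e.png',cv2.convertScaleAbs(np.hstack(P),alpha=1.5)[...,::-1])
E
```

```text
top [472.7 187.2]
side [370.  290.4]
```

View pics/e.png

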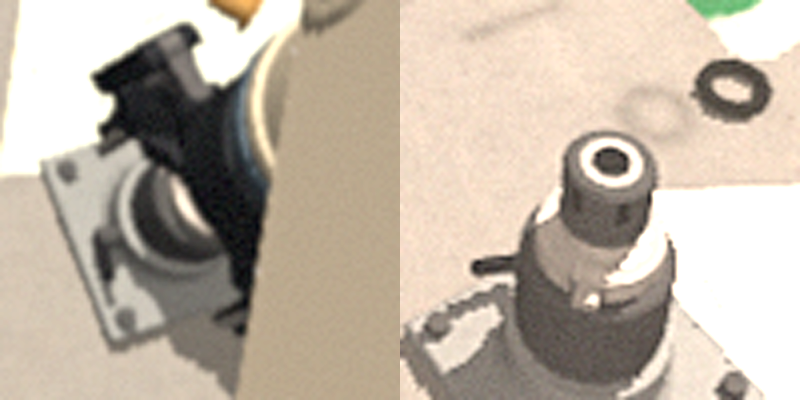

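The side view shows the holder upright and fully down. Its nut hole is at (369.4,289.6), against a predicted (370,290.4) for fully seated, and a key sits inside the slot. The gripper is clear.

```bash
python3 -c "
from rig import r
print(r.sign_off())"
```

```text
the job is handed in; nothing more can be done
None
```

The collet holder is seated in the fixture with its slots over the keys, pushed home at roughly 18 N (estimated from wrist force) and released; the job is handed in, the sign-off returned no verdict, and I did not re-image the other arbor after the lift.

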